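# Lock the full sharps bin for collection

## Robot

A 6-joint arm with a two-finger parallel gripper is mounted at the origin on the work surface. World frame = base frame: x ahead of the robot, y to its left, z up, the work surface at z = 0. Lengths are in m, angles in degrees, forces in N, time in s.
With the tool pointing down it reaches from about 0.325 to 0.9 m from the base axis. Payload 6.1 kg.
Tool frame: the origin (TCP) lies at the centre of the arm's flange, where the gripper is bolted on; the fingertips stand 173 mm ahead of it and the grasp point (between the pads) lies 155 mm ahead of it; z points along the fingers, x is the direction in which the jaws open and shut, and the axes are right-handed (so a half turn about z gives the same grasp; the last joint's range is limited). The gripper opens to 85 mm and grips with 20 to 120 N. Pads are 22 mm wide; open, the fingers measure 114 mm over their backs; the gripper's body (76 mm by 85 mm) begins 54 mm behind the grasp point. The pads swing forward as they close: fully open they stand 13 mm farther back than shut.
Start: joints at [-73.631, 12.628, 87.462, -0, 79.91, -7.225], TCP at [0.25, -0.573, 0.405] pointing down, gripper open.
Joint ranges: [-170.65, 170.65], [-52.31, 119.04], [5.05, 147.46], [-71.25, 251.25], [11.57, 151.72], [-153.62, 153.62]. Speed limits (degrees/s): [147.25, 147.25, 172.46, 180, 180, 180].

## Interface

Orientations are given as a 3x3 rotation matrix whose columns are the frame's x, y, z axes.
In Python, from station import arm, vision gives the robot as it stands.
- The arm moves only by the tool drive_tool, never from a script. Its argument "increments" is a list of rows, each an object of numbers: "tx", "ty", "tz": the shift along the tool's x, y, z in units of 25 mm (1.0 is 25 mm); "roll": the turn about the tool's z in units of 6 degrees (1.0 is 6 degrees). In form: [{"tx": .., "ty": .., "tz": .., "roll": ..}, ...]. A call has 1 to 8 rows; each row is the pose to reach, as a shift and turn from the pose commanded when the call began, along the tool's axes at that moment; what a row does not reach only later rows make up. A row lasts 1/12 s, in which the tool goes at most 41.7 mm and 7.16 degrees, less where a joint would pass 70% of its speed; a pose out of reach is approached as far as the arm can. A call with a gripper value outside its range is refused whole. "hand" is the closure in counts, from 0 (fully open) to 255 (shut), set as the call begins (left out, the last holds). The fingers move at their own pace and stop on an object; "force" is the grip in N (left out, the last holds). Time passes only in rows, so rows that repeat a pose let the fingers close. It gives the time, the measured TCP pose, the force and the opening at its end, in the units of the state.
- arm.state(): the state, without advancing time (a new reading comes with each control period).
- vision.capture(name): name is "scene" or "top" or "wrist"; returns the picture (420x560x3 uint8, red, green, blue); there is no depth.
- vision.camera_info(name): a dict with "vertical_fov" (degrees; the focal length in pixels is half the picture's height over the tangent of half this angle, whatever the lens; pixels are square), "cx", "cy" (the principal point, pixels), "origin" and "attitude" of the camera in the world. Camera axes: x right, y up, looking along -z (the intrinsics and any distortion apply to the point x, -y, -z); pixel columns grow to the right and rows downward; lengths in m; the calibration is good to about 2 mm. A picture is of the moment at which its call begins: read the wrist's pose just before it. camera_info takes no time and is no camera call; for the wrist camera it gives the pose at the moment of the call.
- arm.sign_off(): hands the job in, once; it reports no verdict.
The state is a dict: "clock": time; "joint_positions": joint angles; "joint_vel": joint speeds; "tau": joint torques, N m; "tool_pos": TCP position; "tcp_rot": TCP orientation; "contact_force": force on the tool from outside, world axes, zero at the start; "torque": the same for the moment, N m; "opening": finger opening in m.
Only numpy, scipy, OpenCV 4.12 (cv2) and the standard library are available. Lean on these libraries where they do the work, as an engineer would, in place of code of your own. Each camera call takes 0.05 s, during which the arm holds its last target. There are 200 camera calls.

## Task

The yellow sharps bin in the steel bracket is full and open. With your fingertips against the upright back of the red shutter's thumb ledge, push the shutter over the opening, past the temporary click and on until it is fully home at the second, locking stop, then take your hand away. Just push, without gripping the ledge or lifting anything: the bin stays down in its bracket, and the sample cups, the strip tub and the tube rack stay standing where they are.

Things in the scene. Friction and masses are not known exactly. Their poses are not given: they have to be found in the camera images.
- shutter (a joint): travel of the red shutter, m, growing along the bin's +x; stays where left. 0 = fully open; starts between 0 and 0.025. About 1.5 N friction, then a lug to climb from 0.044 (about 8 N), the temporary click (first detent) at 0.055 to 0.057, a stiffer lug from 0.057 (about 10 N), the lock click at 0.069 and a solid stop at 0.070.
- ledge (a point): middle of the top edge of the shutter's red thumb ledge, on its upright rear face (the face to push, towards the bin's -x); moves with the shutter; x: closing direction, z up. The ledge is a wedge 52 mm wide (y): rear face 23 mm high above the flat red plate; top edge 7 mm thick, sloping front beyond. Behind the rear face the plate runs 27 mm, then the yellow lid lies 5 mm lower.
- slope: the thumb ledge's sloping front: a red slab 55 mm wide that runs from the ledge's top edge down to the plate 34 mm further along +x; origin: middle of the slab, 20 mm along +x from the rear face and 12 mm below the top edge, axes like the bin's. Not to be touched when the ledge is only pushed from behind.
- bin: yellow plastic sharps bin, 190 (x) by 120 mm over the lid, lid top 134 mm up, about 0.8 kg, loose in its bracket with 1.5 mm of play all round. Origin: centre of its underside; +x the shutter's closing direction, z up. The ledge's rear face is at x = -51 mm with the shutter open, +19 mm when locked.
- lid_middle (a point): centre of the lid's flat top, 134 mm above the bin's underside; axes like the bin's. Guide rails 8 mm high run along x at y = +/-36 to 49 mm; the opening (52 x 60 mm, used syringes inside) is centred at x = 36 mm; a low bridge 12 mm high, x = 68 to 86 mm, covers the shutter's front edge when locked.
- bracket: steel bench bracket screwed to the counter, fixed: base plate 215 x 145 x 3 mm with a hoop round the bin up to 83 mm high. Origin: centre of its underside, axes like the bin's.
- cup_a: clear sample cup with a red screw lid, 66 mm across, 71 mm high, loose; origin at the centre of its underside
- cup_b: clear sample cup with a red screw lid, 66 mm across, 71 mm high, loose; origin at the centre of its underside
- strip_tub: white and blue test-strip tub, 48 mm across, 105 mm high, loose; origin at the centre of its underside
- tube_rack: white foam rack 170 x 110 x 35 mm with blue-capped blood tubes standing up to 108 mm high, loose, all one piece; origin at the centre of its underside
There are look-alikes about, which are no part of the job. What is shaped like the cup_a but pink or purple is not meant. Several things look just like the bin: the one meant starts nearest to the robot's base.

How it is judged:
By the outcome, as a careful person would: the job done as asked, in the order asked, and still so for the second after the job is handed in, with the robot touching nothing.
It also fails if it takes over 35 s, if anything falls off the work surface, if the arm or the gripper's body presses on something with over 40 N, if the wrist force passes 120 N, or if a joint passes its speed limit or range.

## Working session

There is one attempt and no reset: what is moved stays moved. The work goes in short steps, Python scripts to look and compute and a tool call to move; the robot and the scene stay as the last step left them, time stands still between calls to the robot, and variables do not carry over. Pictures are saved under pics/ and viewed, about 8 in all and at most 12, crops included, and the job is handed in when it is done.

Besides the shell and the picture viewer there is one more tool, called after ">>>" as name([rows], argument=value, ...), one row to a line, values as JSON. drive_tool: Moves the arm, as the interface text tells. Its arguments: {"type":"object","properties":{"increments":{"type":"array","items":{"type":"object","properties":{"tx":{"type":"number"},"ty":{"type":"number"},"tz":{"type":"number"},"roll":{"type":"number"}}}},"hand":{"type":"number"},"force":{"type":"number"}},"required":["increments"]}

```bash
mkdir -p pics; cat > h.py <<'E'
import numpy as np, cv2
from station import arm, vision
def save(n,f):
    im=vision.capture(n); cv2.imwrite('pics/'+f,im[:,:,::-1]); return im
E
python3 - <<'E'
from h import *
a=save('scene','s0.png'); b=save('top','t0.png')
cv2.imwrite('pics/both.png',cv2.resize(np.hstack([a,b])[:,:,::-1],(800,300)))
for n in ('scene','top','wrist'):
    print(n,vision.camera_info(n))
print(arm.state())
E
```

```text
scene {'vertical_fov': 55.95830906175798, 'cx': 279.83559950252123, 'cy': 207.81728874386795, 'origin': array([1.27138527, 0.45914458, 0.6503487 ]), 'attitude': array([[-0.61243772, -0.41796172,  0.67099034],
       [ 0.79025543, -0.34560914,  0.5060145 ],
       [ 0.0204057 ,  0.84015613,  0.54196059]])}
top {'vertical_fov': 47.85242472273718, 'cx': 280.18851835617437, 'cy': 212.22359344117487, 'origin': array([ 0.45512946, -0.06412327,  1.19718284]), 'attitude': array([[-0.00822268,  0.99171579, -0.12818809],
       [-0.99992818, -0.00927231, -0.00759356],
       [-0.00871925,  0.12811644,  0.9917208 ]])}
wrist {'vertical_fov': 67.12448547290293, 'cx': 279.75720558256745, 'cy': 208.3754097218879, 'origin': array([ 0.31468003, -0.54522608,  0.37384555]), 'attitude': array([[ 0.40040179,  0.87931728,  0.25783623],
       [-0.91633629,  0.38498841,  0.11005329],
       [-0.0024922 , -0.28033023,  0.95990039]])}
{'clock': 0.1, 'joint_positions': array([-7.36310275e+01,  1.26732088e+01,  8.75187167e+01,  1.88176766e-04,
        7.99093007e+01, -7.22321123e+00]), 'joint_vel': array([ 0.03592122, -0.18193229, -0.16737995,  0.0948755 , -0.00617581,
        0.05325005]), 'tau': array([ 2.18107511e-03, -4.98243141e+01, -3.90546477e+01, -4.08066592e-05,
        5.64981092e-03,  2.07705597e-05]), 'tool_pos': array([ 0.25008865, -0.57252901,  0.40368603]), 'tcp_rot': array([[ 4.00223055e-01, -9.16417624e-01, -4.94800940e-04],
       [-9.16416082e-01, -4.00223297e-01,  1.69603042e-03],
       [-1.75230303e-03, -2.25346937e-04, -9.99998439e-01]]), 'contact_force': array([ 0.97418998, -0.29089182, -0.46418425]), 'torque': array([-0.03114103,  0.01384209,  0.00225295]), 'opening': 0.08522869195635152}
```

View pics/t0.png

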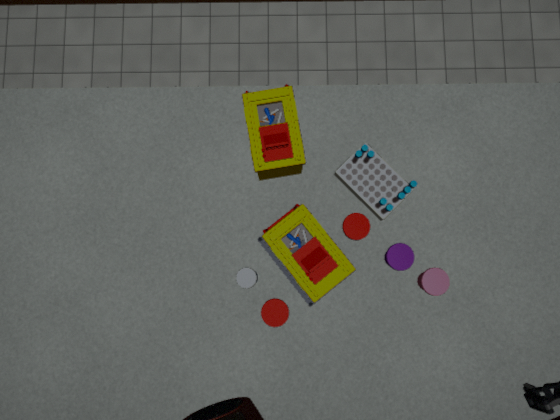

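View pics/s0.png

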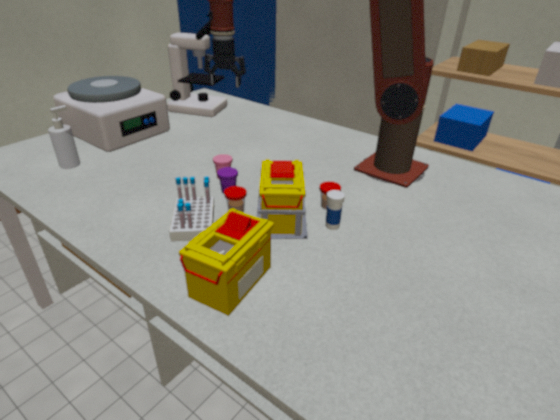

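The target is the lower bin in the top view, centred near (310,253). Its closing direction runs up-left towards its opening at (297,238). The red cups are at (356,226) and (275,312), the tub at (246,278) and the rack at (376,182).

```bash
cat >> h.py <<'E'
def ray(ci,u,v):
    f=210/np.tan(np.radians(ci['vertical_fov']/2))
    d=np.array([(u-ci['cx'])/f,-(v-ci['cy'])/f,-1]); return np.array(ci['origin']),np.array(ci['attitude'])@d
def onz(ci,u,v,z):
    o,d=ray(ci,u,v); return o+d*(z-o[2])/d[2]
def proj(ci,p):
    f=210/np.tan(np.radians(ci['vertical_fov']/2))
    c=np.array(ci['attitude']).T@(np.array(p)-ci['origin']); return ci['cx']+f*c[0]/-c[2], ci['cy']-f*c[1]/-c[2]
E
python3 - <<'E'
from h import *
im=cv2.imread('pics/t0.png'); ci=vision.camera_info('top')
hsv=cv2.cvtColor(im,cv2.COLOR_BGR2HSV)
y=cv2.inRange(hsv,(22,150,120),(35,255,255))
red=cv2.inRange(hsv,(0,150,60),(8,255,255))|cv2.inRange(hsv,(172,150,60),(180,255,255))
for nm,m in (('yel',y),('red',red)):
    for c in cv2.findContours(m,cv2.RETR_EXTERNAL,cv2.CHAIN_APPROX_NONE)[0]:
        if cv2.contourArea(c)>60:
            r=cv2.minAreaRect(c); P=np.array([onz(ci,*p,0.137) for p in cv2.boxPoints(r)])
            print(nm,cv2.contourArea(c),np.round(r[0],1),'ctr',P.mean(0).round(4),'sides',np.linalg.norm(P[1]-P[0]).round(3),np.linalg.norm(P[2]-P[1]).round(3),'dirs',np.degrees(np.arctan2(*(P[1]-P[0])[1::-1])).round(1))
for n,u,v,z in (('cupE',356,226,.071),('cupS',275,312,.071),('tub',246,278,.105),('rack',376,182,.035)): print(n,onz(ci,u,v,z).round(3))
cv2.imwrite('pics/t0c.png',cv2.resize(im[170:340,210:450],None,fx=3,fy=3,interpolation=cv2.INTER_CUBIC))
E
```

```text
yel 4231.5 [308.  252.5] ctr [ 0.5017 -0.117   0.137 ] sides 0.12 0.187 dirs -51.7
yel 3739.5 [273.  127.9] ctr [ 0.7898 -0.0408  0.137 ] sides 0.12 0.184 dirs -80.6
red 563.0 [274.5 312.5] ctr [ 0.3701 -0.0417  0.137 ] sides 0.059 0.059 dirs -45.8
red 1054.0 [314.1 260. ] ctr [ 0.4843 -0.1307  0.137 ] sides 0.068 0.083 dirs -52.0
red 531.0 [356. 226.] ctr [ 0.5595 -0.2261  0.137 ] sides 0.059 0.059 dirs -90.5
red 918.0 [275.3 142. ] ctr [ 0.7555 -0.0462  0.137 ] sides 0.068 0.081 dirs -80.9
cupE [ 0.566 -0.236  0.071]
cupS [ 0.366 -0.041  0.071]
tub [0.445 0.024 0.105]
rack [ 0.679 -0.295  0.035]
```

View pics/t0c.png

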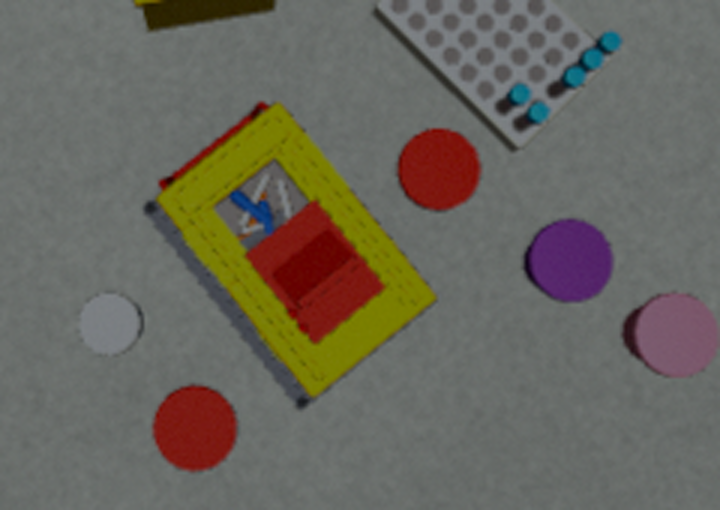

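```bash
cat >> h.py <<'E'
def inc(target,yaw=None,s=None):
    "increments (25 mm, 6 deg units) from commanded~measured pose; yaw = world angle of tool x"
    s=s or arm.state(); R=s['tcp_rot']; d=R.T@(np.array(target)-s['tool_pos'])/0.025
    a=np.degrees(np.arctan2(R[1,0],R[0,0])); r=0 if yaw is None else -((yaw-a+180)%360-180)/6
    return d.round(2),round(r,2)
E
python3 - <<'E'
from h import *
ci=vision.camera_info('top')
c=np.array([.5017,-.117]); a=np.radians(38.3); ex=np.array([np.cos(a),np.sin(a)]); ey=np.array([-ex[1],ex[0]])
L=onz(ci,318.3,265,.165)[:2]; print('ledge',L.round(4),'in bin',((L-c)@ex).round(4),((L-c)@ey).round(4))
h=c+ex*-.075; t=[*h,.42]
print(h, inc(t,-51.7))
E
```

```text
ledge [ 0.4725 -0.1378] in bin -0.0358 0.0017
[ 0.44284177 -0.16348343] (array([-11.91, -13.61,  -0.63]), np.float64(-2.45))
```

>>> drive_tool([
  {"tx":-1,"ty":-1.1,"tz":-0.4,"roll":-0.4},
  {"tx":-2,"ty":-2.2,"tz":-0.6,"roll":-0.8},
  {"tx":-3,"ty":-3.4,"tz":-0.6,"roll":-1.2},
  {"tx":-4,"ty":-4.5,"tz":-0.6,"roll":-1.6},
  {"tx":-5,"ty":-5.7,"tz":-0.6,"roll":-2},
  {"tx":-6,"ty":-6.8,"tz":-0.6,"roll":-2.45},
  {"tx":-7,"ty":-8,"tz":-0.6,"roll":-2.45},
  {"tx":-8,"ty":-9.1,"tz":-0.6,"roll":-2.45},
], hand=255, force=40)

```text
clock: 0.77
tool_pos: [0.3789, -0.2965, 0.4193]
tcp_rot: [[0.62, -0.785, -0.0], [-0.785, -0.62, 0.0], [-0.0, -0.0, -1.0]]
contact_force: [0.6, -0.0, 0.2]
opening: -0.0002
```

```bash
python3 - <<'E'
from h import *
print(arm.state()['tool_pos'],inc([.4428,-.1635,.42],-51.7))
E
```

```text
[ 0.37894099 -0.29648345  0.41933474] (array([-2.59, -5.3 , -0.02]), np.float64(-0.0))
```

>>> drive_tool([
  {"tx":-0.6,"ty":-1.3},
  {"tx":-1.2,"ty":-2.6},
  {"tx":-1.9,"ty":-3.9},
  {"tx":-2.4,"ty":-5},
  {"tx":-2.6,"ty":-5.3},
  {"tx":-2.6,"ty":-5.3},
  {"tx":-2.6,"ty":-5.3},
])

```text
invalid input
```

```bash
python3 - <<'E'
from h import *
ci=vision.camera_info('wrist'); im=save('wrist','w1.png')
np.savez('w1.npz',**ci)
s=arm.state(); print(s['tool_pos'],s['contact_force'],ci)
print([np.round(proj(ci,s['tool_pos']+s['tcp_rot']@[0,0,d]),1) for d in (.155,.173,.186)])
E
```

```text
[ 0.38094205 -0.29180092  0.41924936] [3.75148484 4.97984086 0.28697724] {'vertical_fov': 67.12448547290293, 'cx': 279.75720558256745, 'cy': 208.3754097218879, 'origin': array([ 0.43421011, -0.25363037,  0.38949586]), 'attitude': array([[ 0.6197877 ,  0.75311477,  0.2206385 ],
       [-0.78476836,  0.59527115,  0.17260033],
       [-0.00135188, -0.28012568,  0.95996238]])}
[array([272.1, 270.4]), array([272.9, 253.1]), array([273.4, 242.9])]
```

View pics/w1.png

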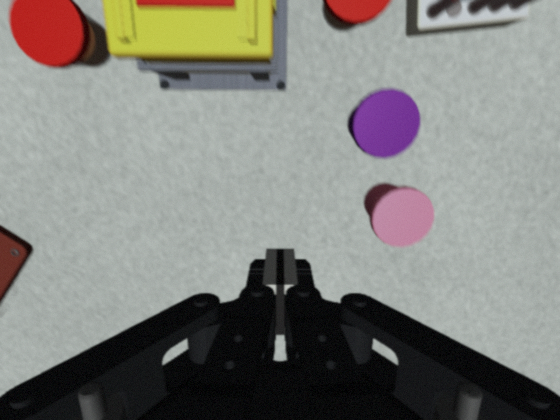

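>>> drive_tool([
  {"tx":-0.7,"ty":-1.3,"tz":0,"roll":0},
  {"tx":-1.3,"ty":-2.6,"tz":0,"roll":0},
  {"tx":-2,"ty":-3.9,"tz":0,"roll":0},
  {"tx":-2.5,"ty":-5,"tz":0,"roll":0},
  {"tx":-2.65,"ty":-5.4,"tz":0,"roll":0},
  {"tx":-2.65,"ty":-5.4,"tz":0,"roll":0},
  {"tx":-2.65,"ty":-5.4,"tz":0,"roll":0},
  {"tx":-2.65,"ty":-5.4,"tz":0,"roll":0},
])

```text
clock: 1.48
tool_pos: [0.4432, -0.1637, 0.4195]
tcp_rot: [[0.619, -0.785, -0.001], [-0.785, -0.619, -0.0], [-0.0, 0.001, -1.0]]
contact_force: [0.5, -0.0, 0.6]
opening: -0.0
```

```bash
python3 - <<'E'
from h import *
ci=vision.camera_info('wrist'); im=save('wrist','w2.png')
np.savez('w2.npz',**ci)
s=arm.state(); print(s['tool_pos'],s['contact_force'],s['tcp_rot'])
E
```

```text
[ 0.44307993 -0.16396219  0.41953082] [-0.3510013   0.15595962 -0.15697656] [[ 6.18547552e-01 -7.85747162e-01 -5.69016851e-04]
 [-7.85747363e-01 -6.18547466e-01 -3.36908809e-04]
 [-8.72387909e-05  6.55497609e-04 -9.99999781e-01]]
```

View pics/w2.png

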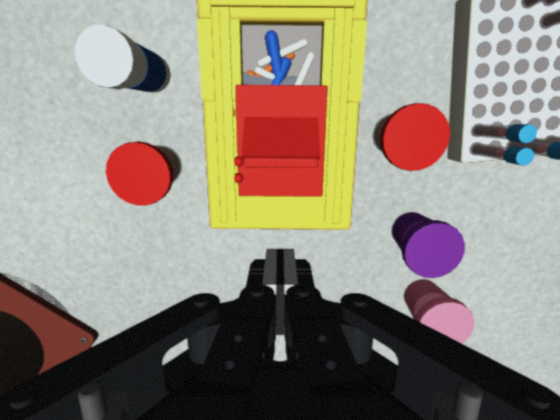

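The close view shows the lid's rear edge at row 229 (columns 210 to 352). The shutter plate spans (236–324, 86–196) and the ledge's top rear edge is about row 167 (columns 241 to 320). The fingertips are at (281,250).

```bash
python3 - <<'E'
from h import *
ci=dict(np.load('w2.npz')); im=cv2.imread('pics/w2.png')
P=lambda u,v,z: onz(ci,u,v,z)[:2]
a,b=P(210,229,.137),P(352,228.5,.137); ey=(a-b)/np.linalg.norm(a-b); ex=np.array([ey[1],-ey[0]])
print('lid rear width',np.linalg.norm(a-b).round(4),'yaw',np.degrees(np.arctan2(ex[1],ex[0])).round(2))
c=(a+b)/2+ex*.095; print('lid centre',c.round(4))
for n,u,v,z in (('ledgeL',241,167,.165),('ledgeR',320,167,.165),('plate rear L',237,196,.142),('plate rear R',324,196,.142),('plate front',280,86,.142),('opening L',241,24,.137),('opening R',323,24,.137)):
    q=P(u,v,z); print(n,q.round(4),'bin',((q-c)@ex).round(4),((q-c)@ey).round(4))
print(im[140:200:2,280].tolist())
cv2.imwrite('pics/w2c.png',cv2.resize(im[70:240,200:370],None,fx=3.5,fy=3.5,interpolation=cv2.INTER_CUBIC))
E
```

```text
lid rear width 0.1203 yaw 38.5
lid centre [ 0.501  -0.1194]
ledgeL [ 0.4536 -0.1208] bin -0.038 0.0284
ledgeR [ 0.4885 -0.165 ] bin -0.0382 -0.0279
plate rear L [ 0.4281 -0.1322] bin -0.065 0.0354
plate rear R [ 0.4716 -0.1872] bin -0.0653 -0.0347
plate front [ 0.5147 -0.108 ] bin 0.0178 0.0004
opening L [ 0.5302 -0.0604] bin 0.0596 0.0279
opening R [ 0.5663 -0.1062] bin 0.0593 -0.0303
[[30, 33, 182], [28, 31, 180], [28, 30, 181], [30, 32, 181], [34, 36, 182], [28, 30, 177], [33, 36, 183], [30, 35, 183], [27, 29, 159], [36, 41, 178], [50, 56, 210], [48, 55, 209], [46, 51, 208], [44, 49, 200], [44, 47, 200], [46, 51, 209], [47, 52, 208], [44, 49, 209], [49, 53, 210], [46, 52, 208], [47, 53, 209], [43, 50, 207], [43, 48, 208], [46, 52, 210], [45, 49, 209], [42, 49, 208], [40, 46, 206], [45, 54, 208], [60, 153, 191], [88, 226, 221]]
```

View pics/w2c.png

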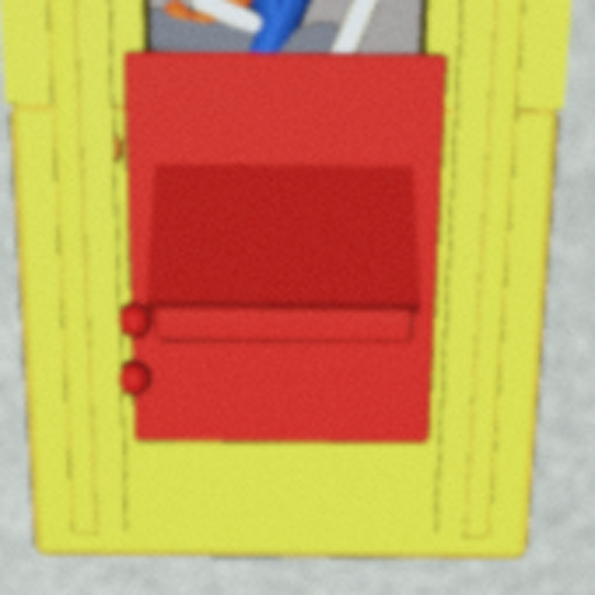

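>>> drive_tool([
  {"tx":0.05,"ty":-0.5,"tz":0.7,"roll":0},
  {"tx":0.05,"ty":-0.5,"tz":1.4,"roll":0},
  {"tx":0.05,"ty":-0.5,"tz":2.1,"roll":0},
  {"tx":0.05,"ty":-0.5,"tz":2.7,"roll":0},
  {"tx":0.05,"ty":-0.5,"tz":3.1,"roll":0},
  {"tx":0.05,"ty":-0.5,"tz":3.4,"roll":0},
  {"tx":0.05,"ty":-0.5,"tz":3.4,"roll":0},
  {"tx":0.05,"ty":-0.5,"tz":3.4,"roll":0},
])

```text
clock: 2.2
tool_pos: [0.454, -0.1565, 0.3349]
tcp_rot: [[0.619, -0.785, -0.0], [-0.785, -0.619, 0.0], [-0.0, 0.0, -1.0]]
contact_force: [-0.6, 0.4, -0.0]
opening: 0.0
```

```bash
python3 - <<'E'
from h import *
ci=vision.camera_info('wrist'); im=save('wrist','w3.png'); b=save('scene','s3.png')
s=arm.state(); p=s['tool_pos']; print(p,s['contact_force'])
a=np.radians(38.5); d=p[:2]-[.501,-.1194]; print('bin',d@[np.cos(a),np.sin(a)],d@[-np.sin(a),np.cos(a)])
for y in (-.011,0,.011): print(y,[np.round(proj(ci,p+s['tcp_rot']@[0,y,L]),1) for L in (.155,.173,.186)])
k=cv2.resize(b[130:250,220:360],(560,480),interpolation=cv2.INTER_CUBIC)
w=cv2.resize(im[60:420],(400,257)); cv2.imwrite('pics/m3.png',cv2.resize(np.hstack([cv2.resize(im[100:340,140:420],(560,480)),k]),(800,343))[:,:,::-1])
E
```

```text
[ 0.45439341 -0.15642785  0.33576854] [ 0.24613953 -0.04903172 -1.20115806]
bin -0.05952507392610483 3.4982756749440264e-05
-0.011 [array([279.5, 258. ]), array([279.6, 241.9]), array([279.7, 232.4])]
0 [array([279.5, 280.9]), array([279.7, 262.6]), array([279.7, 251.8])]
0.011 [array([279.5, 302.9]), array([279.7, 282.6]), array([279.7, 270.5])]
```

View pics/m3.png

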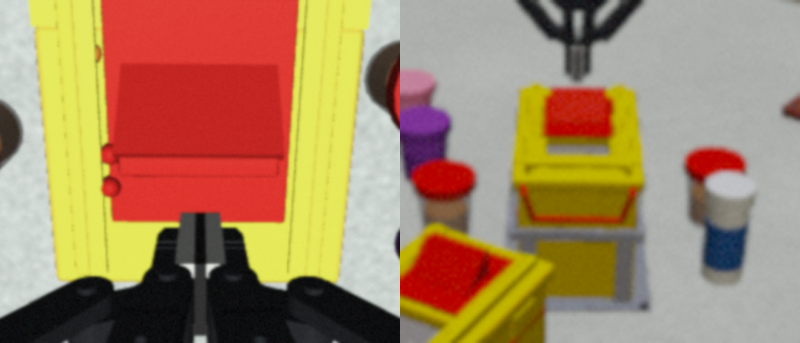

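```bash
python3 - <<'E'
from h import *
ci=vision.camera_info('scene'); s=arm.state(); p=s['tool_pos']
for L in (.155,.165,.173,.18): print(L,np.round(proj(ci,p+s['tcp_rot']@[0,0,L]),1))
print('ledge top',np.round(proj(ci,[.4713,-.1431,.165]),1),'lid rear',np.round(proj(ci,[.501-.0743,-.1194-.0591,.137]),1))
b=cv2.imread('pics/s3.png'); k=b[135:205,250:320]; cv2.imwrite('pics/s3c.png',cv2.resize(k,(560,560),interpolation=cv2.INTER_CUBIC))
E
```

```text
0.155 [281.3 151.2]
0.165 [281.2 154.4]
0.173 [281.1 157. ]
0.18 [281.1 159.2]
ledge top [281.3 159.6] lid rear [280.8 159.7]
```

View pics/s3c.png

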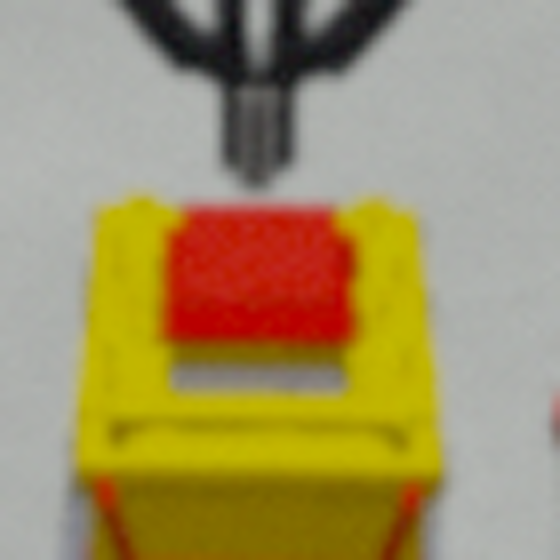

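>>> drive_tool([
  {"tx":0,"ty":0,"tz":0.2,"roll":0},
  {"tx":0,"ty":0,"tz":0.4,"roll":0},
  {"tx":0,"ty":0,"tz":0.5,"roll":0},
  {"tx":0,"ty":0,"tz":0.5,"roll":0},
  {"tx":0,"ty":0,"tz":0.5,"roll":0},
])

```text
clock: 2.72
tool_pos: [0.454, -0.1558, 0.3219]
tcp_rot: [[0.62, -0.785, -0.001], [-0.785, -0.62, 0.0], [-0.001, 0.0, -1.0]]
contact_force: [-0.3, 0.7, 0.5]
opening: -0.0002
```

>>> drive_tool([
  {"tx":0,"ty":-0.2,"tz":0,"roll":0},
  {"tx":0,"ty":-0.4,"tz":0,"roll":0},
  {"tx":0,"ty":-0.6,"tz":0,"roll":0},
  {"tx":0,"ty":-0.8,"tz":0,"roll":0},
  {"tx":0,"ty":-1.0,"tz":0,"roll":0},
  {"tx":0,"ty":-1.2,"tz":0,"roll":0},
  {"tx":0,"ty":-1.3,"tz":0,"roll":0},
  {"tx":0,"ty":-1.4,"tz":0,"roll":0},
])

```text
clock: 3.38
tool_pos: [0.482, -0.1341, 0.3223]
tcp_rot: [[0.62, -0.785, 0.0], [-0.785, -0.62, -0.0], [0.0, -0.0, -1.0]]
contact_force: [-1.2, -1.3, 0.9]
opening: 0.0
```

```bash
cat >> h.py <<'E'
def rep():
    s=arm.state(); p=s['tool_pos']; a=np.radians(38.5); ex=np.array([np.cos(a),np.sin(a)]); ey=np.array([-ex[1],ex[0]]); d=p[:2]-[.501,-.1194]; F=s['contact_force']
    print('clk',s['clock'],'bin x,y',(d@ex).round(4),(d@ey).round(4),'z',p[2].round(4),'F bin',(F[:2]@ex).round(1),(F[:2]@ey).round(1),F[2].round(1))
E
python3 - <<'E'
from h import *
im=save('wrist','w4.png'); rep()
E
```

```text
clk 3.4333 bin x,y -0.0238 0.0004 z 0.3223 F bin -1.0 0.5 1.0
```

View pics/w4.png

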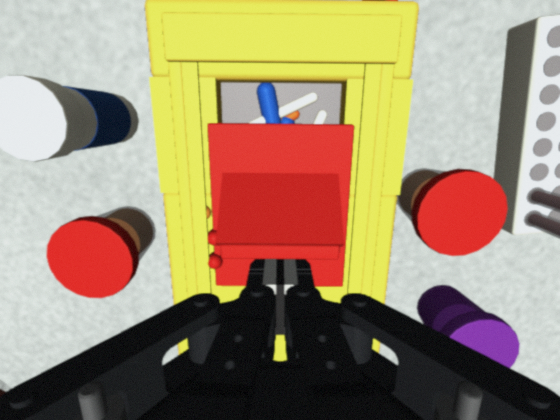

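>>> drive_tool([
  {"tx":0,"ty":-0.1,"tz":0,"roll":0},
  {"tx":0,"ty":-0.2,"tz":0,"roll":0},
  {"tx":0,"ty":-0.3,"tz":0,"roll":0},
  {"tx":0,"ty":-0.4,"tz":0,"roll":0},
  {"tx":0,"ty":-0.5,"tz":0,"roll":0},
  {"tx":0,"ty":-0.6,"tz":0,"roll":0},
  {"tx":0,"ty":-0.7,"tz":0,"roll":0},
  {"tx":0,"ty":-0.8,"tz":0,"roll":0},
])

```text
clock: 4.1
tool_pos: [0.4972, -0.1217, 0.3219]
tcp_rot: [[0.619, -0.785, -0.0], [-0.785, -0.619, 0.0], [-0.001, 0.0, -1.0]]
contact_force: [-1.9, -1.9, -0.1]
opening: 0.0001
```

```bash
python3 - <<'E'
from h import *
rep(); ci=vision.camera_info('wrist'); im=save('wrist','w5.png')
c=np.array([.501,-.1194]);a=np.radians(38.5); ex=np.array([np.cos(a),np.sin(a)])
hsv=cv2.cvtColor(im,cv2.COLOR_RGB2HSV); r=((hsv[:,:,0]<8)|(hsv[:,:,0]>172))&(hsv[:,:,1]>150)
for u in (230,280,335):
    v=np.where(r[40:250,u])[0]+40; print(u,v.min() if len(v) else None,'plate front bin x',((onz(ci,u,v.min(),.142)[:2]-c)@ex).round(4) if len(v) else None)
E
```

```text
clk 4.1 bin x,y -0.0044 0.0005 z 0.3219 F bin -2.6 -0.3 -0.1
230 44 plate front bin x 0.0951
280 45 plate front bin x 0.0947
335 45 plate front bin x 0.0946
```

>>> drive_tool([
  {"tx":0,"ty":-0.1,"tz":0,"roll":0},
  {"tx":0,"ty":-0.2,"tz":0,"roll":0},
  {"tx":0,"ty":-0.3,"tz":0,"roll":0},
  {"tx":0,"ty":-0.4,"tz":0,"roll":0},
  {"tx":0,"ty":-0.45,"tz":0,"roll":0},
  {"tx":0,"ty":-0.5,"tz":0,"roll":0},
])

```text
clock: 4.65
tool_pos: [0.5073, -0.1138, 0.3221]
tcp_rot: [[0.62, -0.785, 0.0], [-0.785, -0.62, 0.001], [-0.0, -0.001, -1.0]]
contact_force: [-0.7, -1.4, 0.3]
opening: -0.0002
```

```bash
python3 - <<'E'
from h import *
rep()
E
```

```text
clk 4.65 bin x,y 0.0084 0.0005 z 0.3221 F bin -1.4 -0.6 0.3
```

>>> drive_tool([
  {"tx":0,"ty":-0.05,"tz":0,"roll":0},
  {"tx":0,"ty":-0.1,"tz":0,"roll":0},
  {"tx":0,"ty":-0.15,"tz":0,"roll":0},
  {"tx":0,"ty":-0.15,"tz":0,"roll":0},
])

```text
clock: 4.98
tool_pos: [0.5098, -0.112, 0.3226]
tcp_rot: [[0.62, -0.785, -0.001], [-0.785, -0.62, -0.001], [-0.0, 0.001, -1.0]]
contact_force: [-5.3, -2.3, 3.7]
opening: -0.0001
```

```bash
python3 - <<'E'
from h import *
rep(); im=save('wrist','w6.png')
E
```

```text
clk 4.9833 bin x,y 0.0115 0.0003 z 0.3226 F bin -5.6 1.5 3.7
```

View pics/w6.png

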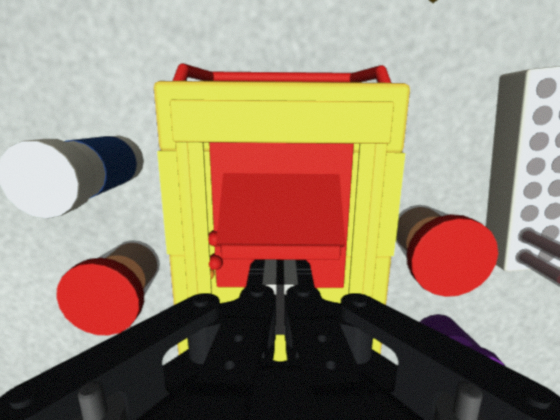

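The plate has gone under the bridge (its edge is at row 142), and the fingertips are against the ledge at row 260. Force is rising, so I'll push on gently to the solid stop.

>>> drive_tool([
  {"tx":0,"ty":-0.05,"tz":0,"roll":0},
  {"tx":0,"ty":-0.08,"tz":0,"roll":0},
  {"tx":0,"ty":-0.08,"tz":0,"roll":0},
])

```text
clock: 5.28
tool_pos: [0.5106, -0.1116, 0.3227]
tcp_rot: [[0.62, -0.785, -0.004], [-0.785, -0.62, -0.003], [-0.001, 0.005, -1.0]]
contact_force: [-10.8, -6.8, 8.5]
opening: 0.0003
```

```bash
python3 - <<'E'
from h import *
rep(); ci=vision.camera_info('wrist'); im=cv2.cvtColor(save('wrist','w7.png'),cv2.COLOR_RGB2BGR)
c=np.array([.501,-.1194]);a=np.radians(38.5); ex=np.array([np.cos(a),np.sin(a)])
g=im[:,225:240].mean(1); print([ (v,g[v].astype(int).tolist()) for v in range(236,300,2)])
b=im[:,262:300].mean(1); print([(v,b[v].astype(int).tolist()) for v in range(78,150,4)])
B=lambda v,z:((onz(ci,280,v,z)[:2]-c)@ex).round(4)
print('bin x of rows: ledge z.165',{v:B(v,.165) for v in (256,260,264)},'plate rear z.142',{v:B(v,.142) for v in (284,288)},'bridge z.149',{v:B(v,.149) for v in (100,142)})
E
```

```text
clk 5.2833 bin x,y 0.0124 0.0001 z 0.3227 F bin -12.7 1.4 8.5
[(236, [33, 37, 190]), (238, [32, 35, 190]), (240, [32, 36, 190]), (242, [32, 35, 188]), (244, [27, 30, 160]), (246, [37, 41, 196]), (248, [46, 51, 219]), (250, [45, 50, 219]), (252, [44, 50, 219]), (254, [44, 49, 219]), (256, [43, 48, 219]), (258, [40, 46, 211]), (260, [43, 47, 215]), (262, [44, 49, 219]), (264, [44, 49, 219]), (266, [45, 50, 219]), (268, [44, 48, 219]), (270, [44, 50, 219]), (272, [43, 49, 219]), (274, [44, 50, 219]), (276, [43, 48, 219]), (278, [44, 49, 220]), (280, [43, 49, 219]), (282, [42, 47, 219]), (284, [42, 48, 219]), (286, [45, 79, 212]), (288, [80, 219, 222]), (290, [87, 231, 227]), (292, [86, 230, 226]), (294, [84, 225, 221]), (296, [81, 219, 215]), (298, [71, 191, 187])]
[(78, [46, 51, 213]), (82, [47, 133, 173]), (86, [83, 221, 226]), (90, [91, 231, 227]), (94, [91, 231, 227]), (98, [90, 231, 226]), (102, [83, 221, 225]), (106, [92, 231, 227]), (110, [92, 231, 227]), (114, [91, 231, 227]), (118, [92, 231, 227]), (122, [91, 231, 227]), (126, [91, 231, 227]), (130, [90, 231, 227]), (134, [91, 231, 227]), (138, [90, 231, 227]), (142, [64, 175, 203]), (146, [50, 56, 219])]
bin x of rows: ledge z.165 {256: np.float64(0.0224), 260: np.float64(0.0205), 264: np.float64(0.0185)} plate rear z.142 {284: np.float64(-0.0047), 288: np.float64(-0.0071)} bridge z.149 {100: np.float64(0.088), 142: np.float64(0.0703)}
```

>>> drive_tool([
  {"tx":0,"ty":-0.04,"tz":0,"roll":0},
  {"tx":0,"ty":-0.06,"tz":0,"roll":0},
  {"tx":0,"ty":-0.06,"tz":0,"roll":0},
])

```text
clock: 5.58
tool_pos: [0.5111, -0.1113, 0.3227]
tcp_rot: [[0.62, -0.785, -0.007], [-0.785, -0.62, -0.004], [-0.001, 0.008, -1.0]]
contact_force: [-16.2, -9.7, 10.2]
opening: 0.0004
```

```bash
python3 - <<'E'
from h import *
rep()
E
```

```text
clk 5.5833 bin x,y 0.013 0.0 z 0.3227 F bin -18.7 2.5 10.2
```

>>> drive_tool([
  {"tx":0,"ty":-0.04,"tz":0,"roll":0},
  {"tx":0,"ty":-0.06,"tz":0,"roll":0},
  {"tx":0,"ty":-0.06,"tz":0,"roll":0},
])

```text
clock: 5.83
tool_pos: [0.5117, -0.111, 0.3227]
tcp_rot: [[0.62, -0.785, -0.009], [-0.785, -0.62, -0.005], [-0.001, 0.011, -1.0]]
contact_force: [-22.0, -13.0, 13.9]
opening: 0.0002
```

```bash
python3 - <<'E'
from h import *
rep()
E
```

```text
clk 5.8333 bin x,y 0.0136 -0.0 z 0.3227 F bin -25.3 3.5 13.9
```

Force has climbed steadily to 25 N with almost no movement, so this is the solid stop. Backing off, then up.

>>> drive_tool([
  {"tx":0,"ty":0.2,"tz":0,"roll":0},
  {"tx":0,"ty":0.5,"tz":0,"roll":0},
  {"tx":0,"ty":0.7,"tz":0,"roll":0},
  {"tx":0,"ty":0.7,"tz":0,"roll":0},
  {"tx":0,"ty":0.7,"tz":-0.6,"roll":0},
  {"tx":0,"ty":0.7,"tz":-1.6,"roll":0},
  {"tx":0,"ty":0.8,"tz":-3,"roll":0},
  {"tx":0,"ty":1,"tz":-4,"roll":0},
])

```text
clock: 6.5
tool_pos: [0.4948, -0.1238, 0.4246]
tcp_rot: [[0.62, -0.784, 0.002], [-0.784, -0.62, 0.0], [0.001, -0.002, -1.0]]
contact_force: [0.2, -0.4, 0.3]
opening: 0.0001
```

>>> drive_tool([
  {"tx":0,"ty":0.6,"tz":-0.5,"roll":0},
  {"tx":0,"ty":1.5,"tz":-0.5,"roll":0},
  {"tx":0,"ty":2.2,"tz":-0.5,"roll":0},
  {"tx":0,"ty":2.5,"tz":-0.5,"roll":0},
  {"tx":0,"ty":2.5,"tz":-0.5,"roll":0},
  {"tx":0,"ty":2.5,"tz":-0.5,"roll":0},
  {"tx":0,"ty":2.5,"tz":-0.5,"roll":0},
])

```text
clock: 7.08
tool_pos: [0.4458, -0.1625, 0.4346]
tcp_rot: [[0.62, -0.785, 0.0], [-0.785, -0.62, 0.001], [-0.0, -0.001, -1.0]]
contact_force: [0.1, -0.2, -0.7]
opening: -0.0001
```

```bash
python3 - <<'E'
from h import *
ci=vision.camera_info('wrist'); im=save('wrist','w8.png'); b=save('scene','s8.png'); t=save('top','t8.png'); rep()
cv2.imwrite('pics/m8.png',cv2.resize(np.hstack([im,np.ascontiguousarray(cv2.resize(b[125:275,160:360],(560,420)))]),(800,300))[:,:,::-1])
np.savez('w8.npz',**ci)
E
```

```text
clk 7.2333 bin x,y -0.0701 0.0007 z 0.4345 F bin 0.9 -0.3 -0.6
```

View pics/w8.png

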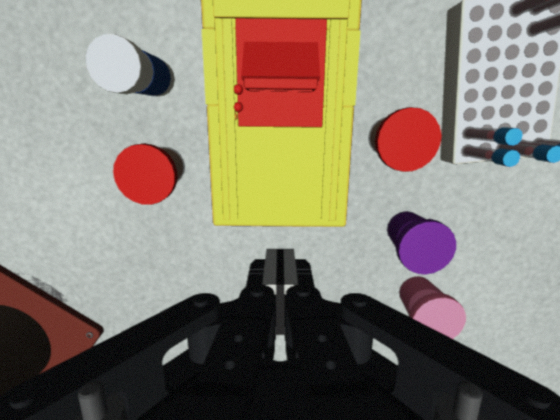

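View pics/m8.png

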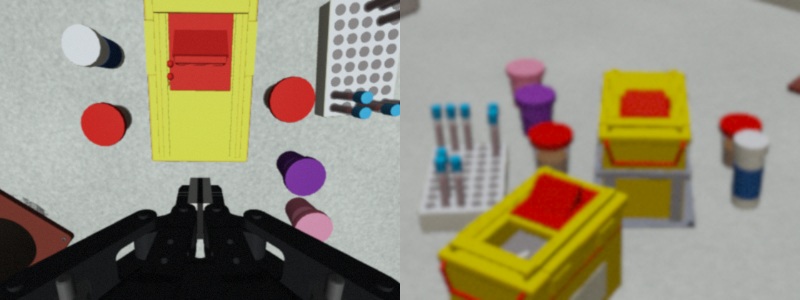

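```bash
python3 - <<'E'
from h import *
ci=dict(np.load('w8.npz')); P=lambda u,v,z: onz(ci,u,v,z)[:2]
a=np.radians(38.5); ex=np.array([np.cos(a),np.sin(a)])
im=cv2.imread('pics/w8.png').astype(int)
col=im[:,275:290].mean(1)
pr=[v for v in range(100,160) if col[v,1]>140][0]; lr=[v for v in range(200,245) if col[v,2]-col[v,0]<70][0]; br=[v for v in range(5,40) if col[v,1]<140][0]
print(pr,lr,br)
q=lambda v,z:P(282,v-.5,z)@ex
print('plate rear - lid rear',q(pr,.142)-q(lr,.137),'(locked 0.087); bridge rear - plate rear',q(br,.149)-q(pr,.142),'(locked 0.076); ledge-lid rear',q(90.5,.165)-q(lr,.137),'(locked .114)')
print('lid width',np.linalg.norm(P(215,226,.137)-P(346,226,.137)))
A,B=[cv2.cvtColor(cv2.imread(f'pics/t{i}.png'),cv2.COLOR_BGR2GRAY).astype(int) for i in (0,8)]
for n,u,v in (('cupE',356,226),('cupS',275,312),('tub',246,278),('rack',376,182),('bin2',273,128)):
    print(n,cv2.phaseCorrelate(A[v-20:v+20,u-20:u+20].astype(float),B[v-20:v+20,u-20:u+20].astype(float)))
E
```

```text
127 226 17
plate rear - lid rear 0.08598729482748133 (locked 0.087); bridge rear - plate rear 0.07641491852710725 (locked 0.076); ledge-lid rear 0.11183691729134823 (locked .114)
lid width 0.11731886314412822
cupE ((-0.07639374666987564, -0.10585957723012385), 0.49700018776661364)
cupS ((-0.13433996727471964, -0.19599412209706912), 0.4783242051277768)
tub ((-0.009408639150606746, 0.05720576226028129), 0.9689879325268407)
rack ((0.0012606444167033715, -0.08394181379256338), 1.0104513846739103)
bin2 ((0.026307356078181243, -0.010069060416110887), 0.9928799659601354)
```

```bash
python3 -c "
from station import arm
print(arm.sign_off(), arm.state()['clock'])"
```

```text
the job is handed in; nothing more can be done
the job is handed in; nothing more can be done
```

I pushed the red shutter closed with the shut fingertips against the back of the thumb ledge. It went past the temporary click to the solid stop, where I held about 25 N. I then backed off, lifted clear and handed the job in at about 7 s of the 35 s.

**Shutter:** the last close-up, taken after letting go, puts it at about 68–70 mm of travel. The gap from the bridge's rear edge to the plate's rear edge was 76.4 mm, against 76 mm when locked. From the lid's rear edge to the plate was 86.0 mm, against 87 mm. The temporary click would be about 13 mm short of this.

**Disagreement:** the ledge itself measured about 2 mm short, at 111.8 mm from the lid's rear edge against 114 mm. The lid's width in the same picture also came out 2% small, at 117.3 mm instead of 120 mm, which would explain it.

**Bin:** it looks seated in its bracket. During the push it slid forward about 2 mm, roughly the play it has.

**Other things:** the tub, the rack and the second bin show no shift between the top pictures from before and after. Both red cups show at most 0.2 pixels, with a weaker match. Everything is still standing.

**Robot:** the tool was touching nothing at the end, and the wrist force read under 1 N.

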